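# Clamp the well plate in its holder

### The arm

A 6-joint arm with a two-finger parallel gripper is mounted at the origin on a cart in front of the work surface, level with it; the furniture and walls round the work are solid. World frame = base frame: x ahead of the robot, y to its left, z up, the work surface at z = 0. Lengths are in m, angles in rad, forces in N, time in s.
With the tool pointing down it reaches from about 0.35 to 0.95 m from the base axis. Payload 17.4 kg.
Tool frame: the origin (TCP) lies at the very end of the fingers, on their centre line; the grasp point (between the pads) lies 19 mm behind it (ctrl.grip_depth is the distance from the TCP to the grasp point, in m); z points along the fingers, y is the line along which they close (so a half turn about z gives the same grasp; the last joint's range is limited). The gripper opens to 93 mm and grips with 3 to 60 N. Pads are 15 mm wide; open, the fingers measure 128 mm over their backs; the gripper's body (75 mm by 188 mm) begins 65 mm behind the grasp point.
Start: joints at [1.278, 0.116, 1.442, -0, 1.584, -0.038], TCP at [0.17, 0.653, 0.219] pointing down, gripper open.
Joint ranges: [-2.83, 2.83], [-0.83, 2.19], [0.07, 2.5], [-1.14, 4.28], [0.01, 3], [-2.97, 2.97]. Speed limits (rad/s): [1.89, 1.89, 2.22, 3.14, 3.14, 3.14].

### API

Orientations are given as a rotation vector (axis times angle).
In Python, from bench import ctrl, viewer, finder gives the robot as it stands. The module is installed in compiled form; this text tells all that it offers.
- The arm moves only by the shell command python3 -m inch 'ROWS' [FORCE]. ROWS is JSON, a list that holds one entry, the list of rows, each a list of 7 numbers: the shift along the tool's x, y, z in cm, then the turn, a rotation vector about the tool's x, y, z in degrees, then the closure in counts, from 0 (fully open) to 255 (shut). In form: [[[tx, ty, tz, wx, wy, wz, fingers], ...]]. A call has 1 to 5 rows; each row shifts and turns the commanded pose from where the row before left it, along the tool's axes as they then stand; what a row does not reach is not made up. A row lasts 1/8 s, in which the tool goes at most 62.5 mm and 10.7 degrees, less where a joint would pass 70% of its speed; a pose out of reach is approached as far as the arm can. A call is refused whole if a number of a shift passes 6.25 or a number of a turn 10.7, either way. A call with a gripper value outside its range is refused whole. The fingers move at their own pace and stop on an object; FORCE is the grip in N (left out, the last holds). Time passes only in rows, so rows that do not move let the fingers close. It gives the time, the measured TCP pose, the force, the opening and the grip force at its end, in the units of the state.
- ctrl.state(): the state, without advancing time (a new reading comes with each control period).
- viewer.get_image(name): name is "side" or "top"; returns a dict with "color" (400x640x3 uint8, blue, green, red), "depth" (400x640 float32, m along the optical axis (not along the pixel's ray), 0 where there is no reading), "fov_y" (degrees; the focal length in pixels is half the picture's height over the tangent of half this angle, whatever the lens; pixels are square), "cx", "cy" (the principal point, pixels), "k1" (the pictures are not rectified: a ray, as slopes to the right and down, at radius r is drawn at 1 + k1 r^2 times it, then the intrinsics apply), "R" (3x3) and "t" (3): a world point X has camera coordinates R X + t. Camera axes: x right, y down, z forward; pixel columns grow to the right and rows downward; lengths in m; the calibration is good to about 2 mm. A picture is of the moment at which its call begins.
- ctrl.close_job(): hands the job in; it is judged then, once.
Trained networks look in the newest picture that a camera, given by its name, has taken for a name from the list of things; names that differ only in an ending like _2 or _b are one class to them, and where a whole thing is asked for, a point or a joint stands for the part that bears it (a point fixed in the world has none). Each returns a list of dicts, best first, with "score" (0 to 1); they miss things now and then, are a little off and sometimes report something else, mostly with a low value. They report only what shows in the picture. A call takes as long as a camera call.
- finder.spot_in(camera, label): "extent" ([left, top, width, height] in pixels, round what is visible of it).
- finder.cut_out(camera, label): "mask" (400x640 bool, what is visible of it) and "extent" ([left, top, width, height] in pixels, round what is visible of it).
- finder.tip_of(camera, label): "xy" ([column, row] in pixels: a listed point, or the origin of a listed thing).
The state is a dict: "clock": time; "q": joint angles; "joint_vel": joint speeds; "joint_efforts": joint torques, N m; "eef_pos": TCP position; "tool_rot": TCP orientation; "force": force on the tool from outside, world axes, zero at the start; "moment": the same for the moment, N m; "opening": opening from 0.0 (shut) to 1.0 (fully open); "grip_force": force on a finger pad.
Only numpy, scipy, OpenCV 4.12 (cv2) and the standard library are available. Lean on these libraries where they do the work, as an engineer would, in place of code of your own. Each camera call takes 0.05 s, during which the arm holds its last target. There are 200 camera calls.

### The job

Two identical plate holders stand on the bench, and one of them has a well plate in it. On the holder with the plate, push the clamp strap round by its thumb post until it lies straight across the plate against its stop, and only then push the cam lever fully down to lock it. Push with the fingers only: do not lift or shift the plate, and leave the empty holder and the other things on the bench as they are.

Things in the scene. Friction and masses are not known exactly. Their poses are not given: they have to be found in the camera images.
- loaded_holder: aluminium plate holder fixed to the bench, well plate in it. Origin on the bench under the plate's middle; z up; base x -100 to +82, y -75 to +75 mm, 10 mm thick. Strap pivot at x +62 mm, lever axle at x -68 mm. Axle post 12 x 26 mm, 64 mm tall, at x -91 mm. Strap: steel bar 20 mm wide, 28 to 36 mm above the bench, 140 mm long; its hub screw tops out at 43 mm
- empty_holder: the identical holder without a plate, also fixed to the bench; same frame and sizes. Leave alone
- loaded_strap_pivot (a point): fixed point on the loaded holder's strap pivot axis (vertical), 37 mm above the bench
- loaded_thumb_post (a point): centre of the upright round thumb post on the loaded holder's strap: 16 mm in diameter (18 mm at its flared ends), 30 mm tall, 36 to 66 mm above the bench (this point at 51 mm), 74 mm from the pivot axis; moves with the strap
- loaded_strap (a joint): angle of the loaded holder's clamp strap about its vertical pivot, rad: 0 = straight across the holder (along the holder's -x), against its stop pin and under the cam; grows as the strap's free end swings towards the holder's +y, up to 1.75; starts between 1.0 and 1.6. Friction holds it where it is left (about 2 N at the post moves it)
- loaded_lever_axle (a point): fixed point on the loaded holder's cam lever axle, which runs along the holder's x axis, 52 mm above the bench; the lever swings in the holder's y-z plane
- loaded_lever_pad (a point): point on the upper face of the loaded holder's cam lever grip, where a fingertip pushes, 75 mm from the axle along the lever (and 9.5 mm off the line through the axle, on the upper side); moves with the lever. The black grip is 18 mm wide, 11 mm thick and ends 92 mm from the axle
- loaded_lever (a joint): angle of the loaded holder's cam lever, rad: at 0 it stands up, 1.1 rad above level, leaning to the holder's -y; grows as it is pushed down to -y; 1.1 is level, 1.15 the stop (fully down); starts between 0 and 0.2. Friction holds it where it is left (about 3 N at the grip moves it)
- empty_strap_pivot (a point): fixed point on the empty holder's strap pivot axis (vertical), 37 mm above the bench
- empty_thumb_post (a point): centre of the upright round thumb post on the empty holder's strap: 16 mm in diameter (18 mm at its flared ends), 30 mm tall, 36 to 66 mm above the bench (this point at 51 mm), 74 mm from the pivot axis; moves with the strap
- empty_strap (a joint): angle of the empty holder's clamp strap about its vertical pivot, rad: 0 = straight across the holder (along the holder's -x), against its stop pin and under the cam; grows as the strap's free end swings towards the holder's +y, up to 1.75; starts between 1.0 and 1.6. Friction holds it where it is left (about 2 N at the post moves it)
- empty_lever_axle (a point): fixed point on the empty holder's cam lever axle, which runs along the holder's x axis, 52 mm above the bench; the lever swings in the holder's y-z plane
- empty_lever_pad (a point): point on the upper face of the empty holder's cam lever grip, where a fingertip pushes, 75 mm from the axle along the lever (and 9.5 mm off the line through the axle, on the upper side); moves with the lever. The black grip is 18 mm wide, 11 mm thick and ends 92 mm from the axle
- empty_lever (a joint): angle of the empty holder's cam lever, rad: at 0 it stands up, 1.1 rad above level, leaning to the holder's -y; grows as it is pushed down to -y; 1.1 is level, 1.15 the stop (fully down); starts between 0 and 0.2. Friction holds it where it is left (about 3 N at the grip moves it)
- well_plate: clear 96-well plate, 86 x 128 x 15 mm, loose between the holder's eight low corner lugs; origin under its centre, 10 mm above the bench. Stays where it is
- tape_roll: yellow roll of tape lying flat, 62 x 64 x 19 mm; bystander, origin at its underside's centre
- bench_timer: dark digital timer standing upright, 36 x 58 x 66 mm; bystander, origin at its underside's centre
- dropper_bottle: small white bottle with a red cap, 33 mm across, 69 mm tall; bystander, origin at its underside's centre
- amber_bottle: brown bottle with a black cap, 42 mm across, 81 mm tall; bystander, origin at its underside's centre
- forceps_1: steel forceps lying flat, 122 mm long; bystander, origin at its underside's centre
- marker: white marker pen with a black cap lying flat, 142 mm long; bystander, origin at its underside's centre

How it is judged:
On the way, in this order (a step that is already met when the one before it is completed fails the run):
1. the strap lies across the plate, against its stop, with the cam lever still up (value of joint loaded_strap below 0.06 rad and value of joint loaded_lever below 0.55 rad), for 0.2 s.
2. the cam lever is fully down over the strap (value of joint loaded_strap below 0.06 rad and value of joint loaded_lever above 1.05 rad), for 0.2 s.
At the end, for the whole second after the job is handed in: The loaded holder's strap is within 0.06 rad of straight across (against its stop), its cam lever within 0.1 rad of its lower stop, both at rest; the well plate still lies flat in its lugs (within 6 mm) (all of step 2 and velocity of joint loaded_lever between -0.05 and 0.05 rad/s and velocity of joint loaded_strap between -0.05 and 0.05 rad/s and x of well_plate in the frame of loaded_holder between -0.006 and 0.006 m and y of well_plate in the frame of loaded_holder between -0.006 and 0.006 m and height (world z) of well_plate below 0.014 m and angle between well_plate's own z axis and vertical below 0.05 rad and angle between the x axis of well_plate and the x axis of loaded_holder, either way round below 0.12 rad and linear speed of well_plate below 0.02 m/s); the robot touches nothing.
It fails at once if the cam lever is pushed down before the strap is home (value of joint loaded_lever above 0.55 rad and value of joint loaded_strap above 0.08 rad).
It fails at once if the well plate is lifted or shifted out of its seat (height (world z) of well_plate above 0.018 m or distance of well_plate from where it was at the start of the episode above 0.012 m or angle between well_plate's own z axis and vertical above 0.15 rad).
It fails at once if the empty holder's strap or lever is moved (distance of any of empty_thumb_post, empty_lever_pad from where it was at the start of the episode above 0.012 m).
It fails at once if a bystander is moved (distance of any of tape_roll, bench_timer, dropper_bottle, amber_bottle, forceps_1, marker from where it was at the start of the episode above 0.015 m).
It also fails if it takes over 53 s, if anything falls off the work surface, if the arm or the gripper's body presses on something with over 40 N, if the wrist force passes 120 N, or if a joint passes its speed limit or range.

## Working session

There is one attempt and no reset: what is moved stays moved. The work goes in short steps, Python scripts to look and compute and a shell command to move; the robot and the scene stay as the last step left them, time stands still between calls to the robot, and variables do not carry over. Pictures are saved under pics/ and viewed, at most 10 in all, crops included, and the job is handed in when it is done.

```bash
mkdir -p pics
cat > h.py <<'E'
import numpy as np, cv2
from bench import ctrl, viewer, finder
def ray(im,uv):
    f=200/np.tan(np.radians(im["fov_y"])/2)
    d=np.array([(uv[0]-im["cx"])/f,(uv[1]-im["cy"])/f]); s=d.copy()
    for _ in range(30): s=d/(1+im["k1"]*(s@s))
    return np.r_[s,1]
def at_z(im,uv,z):
    R,t=np.array(im["R"]),np.array(im["t"]); c=-R.T@t; w=R.T@ray(im,uv)
    return c+w*(z-c[2])/w[2]
def at_depth(im,uv):
    R,t=np.array(im["R"]),np.array(im["t"]); u,v=map(int,np.round(uv))
    return R.T@(ray(im,uv)*im["depth"][v,u]-t)
def proj(im,X):
    f=200/np.tan(np.radians(im["fov_y"])/2)
    c=np.array(im["R"])@X+im["t"]; s=c[:2]/c[2]; s=s*(1+im["k1"]*(s@s))
    return s*f+[im["cx"],im["cy"]]
E
python3 - <<'E'
from h import *
np.set_printoptions(precision=3,suppress=True)
ims={}
for c in ("top","side"):
    im=viewer.get_image(c); ims[c]=im; cv2.imwrite(f"pics/{c}0.png",im["color"])
    print(c,-np.array(im["R"]).T@im["t"],im["fov_y"],im["k1"])
    for n,z in (("loaded_strap_pivot",.037),("loaded_thumb_post",.051),("loaded_lever_axle",.052),("loaded_lever_pad",None),("loaded_holder",0),("empty_holder",0),("well_plate",.01),("empty_thumb_post",.051),("empty_strap_pivot",.037),("empty_lever_axle",.052),("empty_lever_pad",None),("amber_bottle",0),("dropper_bottle",0),("bench_timer",0),("tape_roll",0)):
        for r in finder.tip_of(c,n)[:2]:
            print(n,round(r["score"],2),np.array(r["xy"]),at_z(im,r["xy"],z) if z is not None else at_depth(im,r["xy"]))
s=ctrl.state(); print(s)
E
```

```text
top [-0.334 -0.254  1.489] 44.62371337725136 -0.08260203221841454
loaded_strap_pivot 0.55 [388.6 225. ] [ 0.601 -0.185  0.037]
loaded_thumb_post 0.82 [365.2 218.5] [ 0.595 -0.101  0.051]
loaded_lever_axle 0.81 [378.8 253.3] [ 0.472 -0.18   0.052]
loaded_lever_axle 0.42 [269.4 222.8] [0.48  0.215 0.052]
loaded_lever_pad 0.61 [391.8 251.5] [ 0.46  -0.221  0.107]
loaded_lever_pad 0.31 [429.3 295.4] [ 0.398 -0.375 -0.005]
loaded_holder 0.64 [379.6 246.2] [ 0.53  -0.173  0.   ]
empty_holder 0.63 [266.7 221.8] [0.511 0.243 0.   ]
well_plate 0.78 [383.9 241.9] [ 0.545 -0.184  0.01 ]
empty_thumb_post 0.82 [247.  201.5] [0.543 0.326 0.051]
empty_thumb_post 0.29 [262.5 230.8] [0.443 0.227 0.051]
empty_strap_pivot 0.61 [269.9 201.9] [0.574 0.251 0.037]
empty_lever_axle 0.89 [262.7 230.4] [0.444 0.227 0.052]
empty_lever_pad 0.62 [270.3 222.5] [0.448 0.193 0.112]
amber_bottle 0.79 [449.7 267.3] [ 0.518 -0.423 -0.   ]
amber_bottle 0.33 [394.6 246.6] [ 0.544 -0.224  0.   ]
dropper_bottle 0.66 [317.  181.4] [0.739 0.124 0.   ]
dropper_bottle 0.6 [346.1 194.3] [ 0.712  0.001 -0.   ]
bench_timer 0.61 
[... 888 characters left out ...]
ver_pad 0.69 [337.  219.3] [0.447 0.196 0.119]
dropper_bottle 0.6 [285.5 216.1] [ 0.733 -0.022  0.   ]
bench_timer 0.69 [304.5 304.9] [0.426 0.454 0.   ]
bench_timer 0.5 [270.8 230.2] [0.722 0.101 0.   ]
tape_roll 0.52 [306.4 306.8] [0.418 0.46  0.   ]
{'clock': 1.6, 'q': array([ 1.278,  0.116,  1.442, -0.   ,  1.584, -0.038]), 'joint_vel': array([-0.   ,  0.   , -0.001,  0.001, -0.001,  0.002]), 'joint_efforts': array([  0.002, -72.102, -62.274,   0.078,   0.019,   0.   ]), 'eef_pos': array([0.17 , 0.653, 0.219]), 'tool_rot': array([ 0.399,  3.116, -0.   ]), 'force': array([ 0.183, -1.421,  0.648]), 'moment': array([-0.005, -0.068,  0.014]), 'grip_force': 0.0, 'opening': 1.0033303981494641}
```

Run:
```python
import cv2
a=cv2.imread("pics/top0.png")[150:330,220:480]; cv2.imwrite("pics/topc.png",cv2.resize(a,None,fx=3,fy=3,interpolation=cv2.INTER_CUBIC))
a=cv2.imread("pics/side0.png")[150:340,230:490]; cv2.imwrite("pics/sidec.png",cv2.resize(a,None,fx=3,fy=3,interpolation=cv2.INTER_CUBIC))
```

```text
(no output)
```

View pics/topc.png

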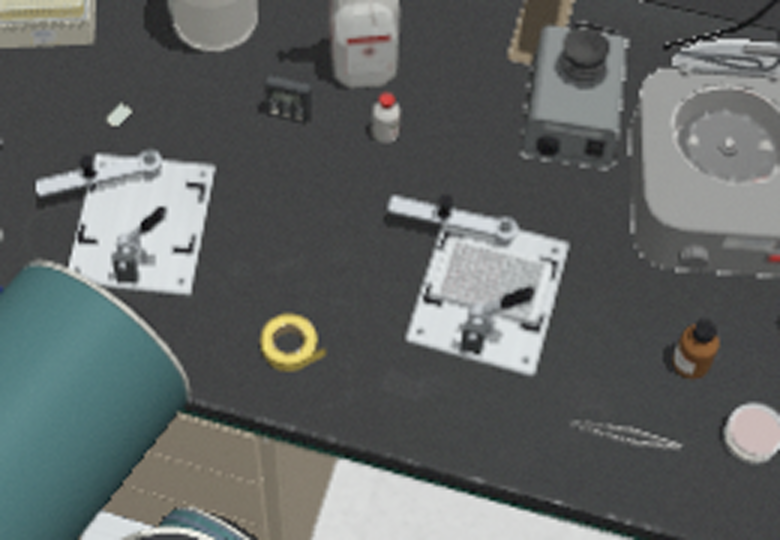

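View pics/sidec.png

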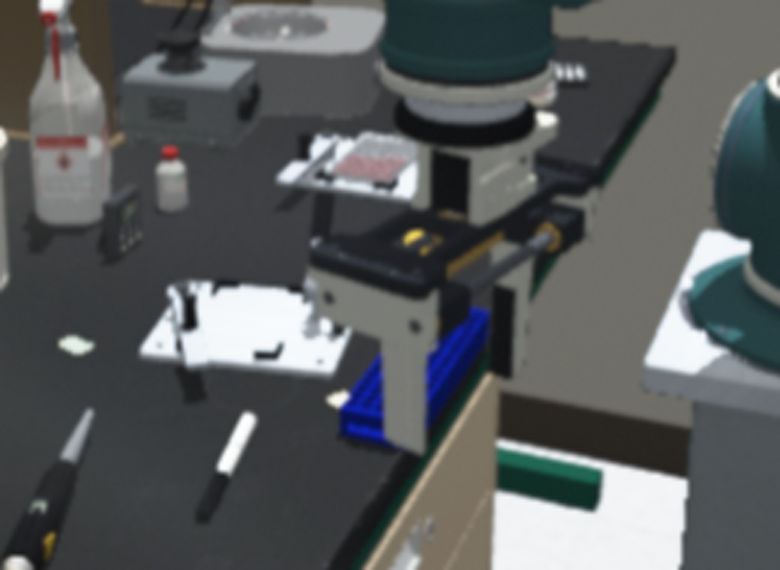

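The loaded holder is the right one in the top view (plate near full-image pixel 384,243). Its strap is swung out to +y with the post near (367,218), and its lever is up, with the grip near (392,250). The side view is partly blocked by the arm. Next I fit the holder pose from the top cloud.

```bash
cat > pose.py <<'E'
from h import *
np.set_printoptions(precision=4,suppress=True)
def cloud(im):
    v,u=np.mgrid[0:400,0:640]; f=200/np.tan(np.radians(im["fov_y"])/2)
    K=np.array([[f,0,im["cx"]],[0,f,im["cy"]],[0,0,1.]])
    R,t=np.array(im["R"]),np.array(im["t"])
    uv=np.c_[u.ravel(),v.ravel()]
    d=(uv-[im["cx"],im["cy"]])/f; s=d.copy()
    for _ in range(20): s=d/(1+im["k1"]*(s**2).sum(1,keepdims=True))
    D=im["depth"].ravel()
    return ((np.c_[s,np.ones(len(s))]*D[:,None]-t)@R),uv,s
E
python3 - <<'E'
from pose import *
im=viewer.get_image("top"); P,uv,s=cloud(im)
g=im["color"].reshape(-1,3).min(1)
roi=(P[:,0]>.38)&(P[:,0]<.72)&(P[:,1]>-.32)&(P[:,1]<-.03)
m=roi&(P[:,2]<.02)&(g>120)
print(m.sum(),np.median(P[roi&(g<70)&(P[:,2]<.005)][:,2]),np.median(P[m][:,2]),P[m][:,2].std())
R,t=np.array(im["R"]),np.array(im["t"]); c=-R.T@t
w=np.c_[s,np.ones(len(s))]@R
Q=(c+w*((.010-c[2])/w[:,2])[:,None])[:,:2]
mm=np.zeros((400,640),np.uint8); mm.ravel()[m]=1
n,l,st,_=cv2.connectedComponentsWithStats(mm); k=1+st[1:,4].argmax(); print(st[k])
q=Q[(l==k).ravel()].astype(np.float32)
(cx,cy),(a,b),ang=cv2.minAreaRect(q*1000); print("rect mm",cx,cy,a,b,ang); print(cv2.boxPoints(((cx,cy),(a,b),ang)))
h=roi&(P[:,2]>.024)
print("high points");  
for x in sorted(map(tuple,np.c_[uv[h],(P[h]*1000).round(0)])): 
    if x[4]>44: print(*map(int,x),end=" | ")
E
```

```text
3662 -0.0008358933236300233 -0.7463776925969497 0.350199784162429
[ 330  305   69   58 2543]
rect mm 206.23199462890625 -201.36672973632812 192.4062042236328 141.1736297607422 89.35414123535156
[[ 134.5652 -296.7681]
 [ 275.7299 -298.3594]
 [ 277.8987 -105.9654]
 [ 136.7341 -104.3741]]
high points
367 216 593 -107 72 | 367 217 591 -107 69 | 367 218 595 -107 57 | 367 219 589 -108 59 | 367 220 586 -109 59 | 368 215 602 -108 67 | 368 216 597 -110 68 | 368 217 593 -110 67 | 368 218 591 -111 65 | 368 219 588 -112 63 | 368 220 589 -112 54 | 368 221 584 -114 57 | 369 215 605 -111 62 | 369 216 602 -112 61 | 369 217 596 -114 65 | 369 218 595 -114 60 | 369 219 590 -115 61 | 369 220 591 -116 54 | 370 216 600 -116 67 | 370 217 593 -117 70 | 370 218 596 -117 59 | 370 219 595 -118 55 | 370 220 593 -119 52 | 374 260 439 -171 60 | 374 261 442 -171 48 | 374 262 439 -172 46 | 375 257 449 -171 62 | 375 258 448 -172 59 | 375 259 443 -173 60 | 375 260 439 -174 61 | 375 261 439 -175 55 | 375 262 438 -175 50 | 376 254 466 -171 55 | 376 255 461 -172 56 | 376 256 461 -173 50 | 376 257 448 -175 66 | 376 258 4
[... 3921 characters left out ...]
99 710 -208 57 | 402 200 714 -208 46 | 403 196 718 -209 65 | 403 197 717 -209 61 | 403 198 713 -210 60 | 403 199 711 -211 58 | 403 200 712 -212 50 | 404 198 713 -214 62 | 404 199 718 -214 49 | 404 200 709 -215 55 | 404 201 712 -216 45 | 405 197 717 -216 64 | 405 198 713 -217 63 | 405 199 712 -218 59 | 405 200 713 -219 51 | 405 201 709 -220 52 | 406 199 718 -221 52 | 406 200 707 -222 61 | 432 206 716 -317 50 | 432 207 710 -318 52 | 432 208 711 -319 46 | 432 209 701 -319 53 | 433 202 718 -317 73 | 433 203 716 -318 69 | 433 204 712 -318 68 | 433 205 707 -319 70 | 434 198 716 -316 100 | 434 199 720 -317 88 | 434 200 709 -317 98 | 434 201 703 -318 100 | 434 202 704 -319 93 | 434 203 696 -320 98 |
```

Run:
```python
from pose import *
im=viewer.get_image("top"); P,uv,s=cloud(im)
g=im["color"].reshape(-1,3).min(1)
roi=(P[:,0]>.40)&(P[:,0]<.68)&(P[:,1]>-.29)&(P[:,1]<-.05)
R,t=np.array(im["R"]),np.array(im["t"]); c=-R.T@t
w=np.c_[s,np.ones(len(s))]@R
Q=(c+w*((.010-c[2])/w[:,2])[:,None])[:,:2]
for th in (100,140):
    m=roi&(P[:,2]>-.005)&(P[:,2]<.02)&(g>th)
    mm=np.zeros((400,640),np.uint8); mm.ravel()[m]=1
    n,l,st,_=cv2.connectedComponentsWithStats(mm); k=1+st[1:,4].argmax(); print(st[k],np.median(P[m][:,2]))
    q=Q[(l==k).ravel()].astype(np.float32)*1000
    r=cv2.minAreaRect(q); print(r); print(cv2.boxPoints(r))
S=roi&(P[:,2]>.022)&(P[:,2]<.045)&(P[:,0]>.55)
xs=P[S]; print("strap", len(xs)); mu=xs[:,:2].mean(0); d=np.linalg.svd(xs[:,:2]-mu)[2][0]; print(mu,d, xs.min(0),xs.max(0))
S=roi&(P[:,2]>.060)&(P[:,1]>-.14); print("post",P[S].mean(0),S.sum())
S=roi&(P[:,2]>.045)&(P[:,1]>-.14)&(P[:,2]<.075); print("post2",P[S].mean(0),P[S].min(0),P[S].max(0))
S=roi&(P[:,2]>.095)&(P[:,1]<-.19); print("lever",P[S].mean(0),np.linalg.svd(P[S]-P[S].mean(0))[2][0])
```

```text
[ 355  225   55   50 1035] 0.009828778342729801
((526.5523681640625, -183.36788940429688), (153.05918884277344, 186.4394989013672), 89.15608215332031)
[[ 432.2155 -258.5162]
 [ 618.6348 -261.2622]
 [ 620.8892 -108.2196]
 [ 434.4699 -105.4736]]
[371 227  38  48 530] 0.01002758578657384
((526.1140747070312, -194.26449584960938), (129.6013641357422, 183.6436004638672), 89.886962890625)
[[ 434.1646 -258.8839]
 [ 617.8078 -259.2462]
 [ 618.0635 -129.6451]
 [ 434.4203 -129.2828]]
strap 375
[ 0.5824 -0.1506] [-0.1691 -0.9856] [ 0.5503 -0.2549  0.022 ] [ 0.6117 -0.0505  0.045 ]
post [ 0.5939 -0.1117  0.0667] 15
post2 [ 0.5929 -0.1118  0.061 ] [ 0.5855 -0.1184  0.0462] [ 0.6044 -0.0956  0.0727]
lever [ 0.4646 -0.2221  0.1151] [-0.0883  0.6626 -0.7438]
```

```bash
python3 - <<'E'
from pose import *
im=viewer.get_image("top"); P,_,_=cloud(im)
for x in np.arange(.55,.95,.04):
    print(round(x,2),[int(1000*max([0,*P[(abs(P[:,0]-x)<.02)&(abs(P[:,1]-y)<.02)][:,2]])) for y in np.arange(.12,-.36,-.04)])
E
python3 -m inch '[[[0,0,0,0,0,0,255]]]' 20
```

```text
0.55 [8, 7, 9, 8, 9, 9, 32, 32, 33, 32, 8, 10]
0.59 [8, 9, 7, 6, 46, 43, 70, 44, 48, 25, 9, 6]
0.63 [6, 6, 9, 9, 10, 5, 9, 27, 35, 9, 10, 102]
0.67 [7, 12, 6, 6, 6, 7, 7, 8, 7, 6, 8, 104]
0.71 [76, 70, 7, 71, 47, 8, 5, 51, 94, 96, 96, 105]
0.75 [6, 99, 140, 8, 6, 7, 8, 91, 97, 96, 99, 212]
0.79 [253, 269, 272, 255, 6, 11, 9, 91, 136, 138, 94, 210]
0.83 [8, 268, 273, 272, 7, 9, 7, 95, 139, 135, 97, 155]
0.87 [466, 466, 464, 709, 718, 725, 732, 735, 733, 733, 734, 734]
0.91 [467, 466, 465, 465, 467, 465, 697, 732, 733, 736, 745, 753]
clock: 1.88
eef_pos: [0.1701, 0.6532, 0.2187]
tool_rot: [-0.399, -3.116, 0.0]
force: [0.2, 1.1, 0.4]
opening: 0.935
grip_force: 0.0
```

```bash
for i in 1; do
python3 -m inch '[[[-4,-3.9,0,0,0,0,255],[-4,-3.9,0,0,0,0,255],[-4,-3.9,0,0,0,0,255],[-4,-3.9,0,0,0,0,255],[-4,-3.9,0,0,0,0,255]]]' >/dev/null
python3 -m inch '[[[-4,-3.9,0,0,0,0,255],[-4,-3.9,0,0,0,0,255],[-4,-3.9,0,0,0,0,255],[-4,-3.9,0,0,0,0,255],[-4,-3.9,0,0,0,0,255]]]'
python3 -m inch '[[[-4,-3.9,0,0,0,0,255],[-4,-3.9,0,0,0,0,255],[-4,-3.9,0,0,0,0,255],[-4,-3.9,0,0,0,0,255],[-4,-3.9,0,0,0,0,255]]]'
python3 -m inch '[[[0,0,0,0,0,10,255],[0,0,0,0,0,10,255],[0,0,0,0,0,10,255],[0,0,0,0,0,10,255],[0,0,0,0,0,10,255]]]' >/dev/null
python3 -m inch '[[[0,0,0,0,0,10,255],[0,0,0,0,0,10,255],[0,0,0,0,0,0,255]]]'
done
python3 - <<'E'
from h import *
from scipy.spatial.transform import Rotation as Ro
s=ctrl.state(); print(s["q"],Ro.from_rotvec(s["tool_rot"]).as_matrix().round(3)); im=viewer.get_image("side")
cv2.imwrite("pics/s1.png",cv2.resize(im["color"][120:300,230:480],None,fx=3,fy=3,interpolation=cv2.INTER_CUBIC))
E
```

```text
clock: 3.12
eef_pos: [0.4596, 0.1733, 0.219]
tool_rot: [0.399, 3.115, 0.001]
force: [0.4, 0.4, 0.0]
opening: 0.004
grip_force: 0.0
clock: 3.75
eef_pos: [0.6041, -0.066, 0.2188]
tool_rot: [0.4, 3.116, 0.0]
force: [0.5, 1.1, 0.6]
opening: 0.004
grip_force: 0.0
clock: 4.75
eef_pos: [0.6033, -0.0641, 0.2187]
tool_rot: [2.113, 2.325, 0.0]
force: [0.3, -0.7, -0.1]
opening: 0.006
grip_force: 0.0
[-1.47936059e-01 -3.22534244e-02  1.59439920e+00  5.03867205e-06
  1.57942784e+00 -2.43177181e-01] [[-0.095  0.995  0.   ]
 [ 0.995  0.095  0.   ]
 [ 0.     0.    -1.   ]]
```

View pics/s1.png

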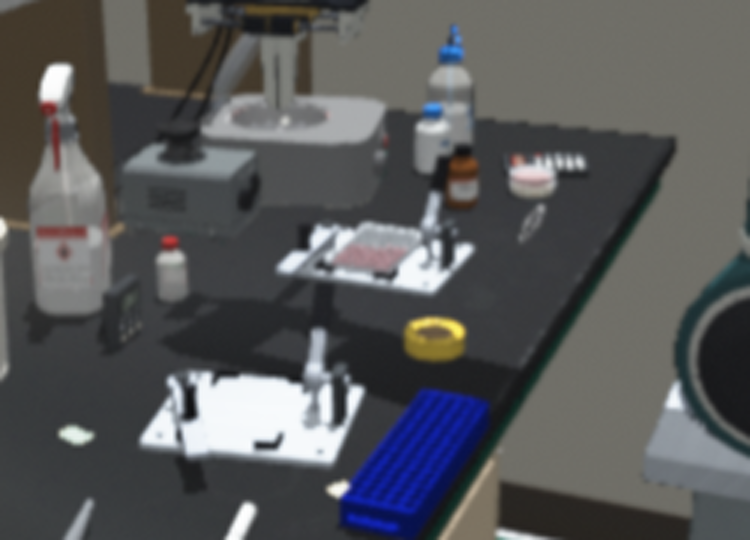

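The side view agrees: the strap post on the loaded holder stands at the far-left corner (crop ~318,240), the lever is up (crop ~435,200), and the path is clear. I descend on the post's far side.

```bash
python3 -m inch '[[[-4.9,2.9,0,0,0,0,255],[0,0,5.8,0,0,0,255],[0,0,5.8,0,0,0,255],[0,0,4.9,0,0,0,255],[0,0,1,0,0,0,255]]]'
python3 - <<'E'
from pose import *
im=viewer.get_image("side"); P,_,_=cloud(im)
O=np.array([.5355,-.1835,0])
S=(abs(P[:,0]-.594)<.025)&(abs(P[:,1]+.112)<.025)&(P[:,2]>.042)&(P[:,2]<.075); print("post",P[S].mean(0),P[S].min(0),P[S].max(0),S.sum())
S=(abs(P[:,0]-.466)<.02)&(P[:,1]<-.19)&(P[:,1]>-.26)&(P[:,2]>.085)&(P[:,2]<.15); print("lever",P[S].mean(0),P[S].min(0),P[S].max(0),S.sum(),np.linalg.svd(P[S]-P[S].mean(0))[2][0])
S=(abs(P[:,0]-.65)<.06)&(abs(P[:,1]+.11)<.03)&(P[:,2]>.075)&(P[:,2]<.10); print("finger",P[S].mean(0),P[S].min(0),P[S].max(0),S.sum())
E
```

```text
clock: 5.42
eef_pos: [0.6352, -0.1099, 0.0405]
tool_rot: [-2.108, -2.324, 0.004]
force: [-0.2, -0.1, -0.4]
opening: 0.005
grip_force: 0.0
post [ 0.5974 -0.106   0.0564] [ 0.5885 -0.126   0.0422] [ 0.6182 -0.096   0.0709] 40
lever [ 0.4691 -0.214   0.1092] [ 0.4607 -0.2326  0.0857] [ 0.4796 -0.195   0.1327] 78 [-0.0177 -0.564   0.8256]
finger [ 0.6337 -0.1032  0.0872] [ 0.6173 -0.1233  0.0752] [ 0.6518 -0.0934  0.0999] 70
```

```bash
python3 -m inch '[[[0,-0.6,-0.3,0,0,0,255],[0,-0.6,0,0,0,0,255],[0,-0.3,0,0,0,0,255],[0.19,-0.66,0,0,0,-5,255],[0.19,-0.66,0,0,0,-5,255]]]'
python3 -m inch '[[[0.19,-0.66,0,0,0,-5,255],[0.19,-0.66,0,0,0,-5,255],[0.19,-0.66,0,0,0,-5,255],[0,0,0,0,0,0,255]]]'
python3 - <<'E'
from pose import *
im=viewer.get_image("top"); P,_,_=cloud(im)
cv2.imwrite("pics/t2.png",cv2.resize(im["color"][180:300,330:450],None,fx=4,fy=4,interpolation=cv2.INTER_CUBIC))
E
```

```text
clock: 6.1
eef_pos: [0.6085, -0.1096, 0.0477]
tool_rot: [1.899, 2.501, 0.002]
force: [2.7, 3.2, 1.0]
opening: 0.005
grip_force: 1.1
clock: 6.6
eef_pos: [0.5877, -0.1113, 0.0474]
tool_rot: [1.561, 2.725, 0.0]
force: [-0.1, -0.1, 0.5]
opening: 0.007
grip_force: 0.0
```

View pics/t2.png

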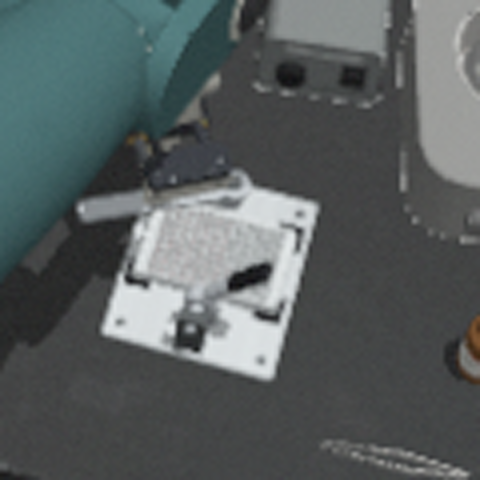

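The strap is following: its free end is now at crop (80,210), with the finger behind the post. I continue the arc.

```bash
python3 -m inch '[[[0.19,-0.66,0.1,0,0,-5,255],[0.19,-0.66,0.1,0,0,-5,255],[0.19,-0.66,0,0,0,-5,255],[0.19,-0.66,0,0,0,-5,255],[0.19,-0.66,0,0,0,-5,255]]]'
python3 -m inch '[[[0.19,-0.66,0,0,0,-5,255],[0.19,-0.66,0,0,0,-5,255],[0.19,-0.66,0,0,0,-5,255],[0.19,-0.66,0,0,0,-5,255],[0,0,0,0,0,0,255]]]'
python3 - <<'E'
from pose import *
from scipy.spatial.transform import Rotation as Ro
s=ctrl.state(); r=Ro.from_rotvec(s["tool_rot"]).as_matrix(); a=-.015
O=np.array([.5355,-.1835]); H=np.array([[np.cos(a),-np.sin(a)],[np.sin(a),np.cos(a)]])
print("tcp in holder",(s["eef_pos"][:2]-O)@H,"yaw y",np.degrees(np.arctan2(r[1,1],r[0,1])-a),s["q"])
im=viewer.get_image("side"); P,_,_=cloud(im)
cv2.imwrite("pics/s2.png",cv2.resize(im["color"][160:260,290:420],None,fx=5,fy=5,interpolation=cv2.INTER_CUBIC))
E
```

```text
clock: 7.28
eef_pos: [0.5569, -0.1251, 0.045]
tool_rot: [0.933, 3.0, 0.001]
force: [-0.1, 1.8, 0.8]
opening: 0.011
grip_force: 1.0
clock: 7.9
eef_pos: [0.5382, -0.1455, 0.0449]
tool_rot: [0.403, 3.115, -0.0]
force: [0.0, 0.1, -0.2]
opening: 0.006
grip_force: 0.0
tcp in holder [0.0021 0.0381] yaw y 76.11974630465134 [-0.3097 -0.0366  1.8876 -0.0001  1.2903 -1.6232]
```

View pics/s2.png

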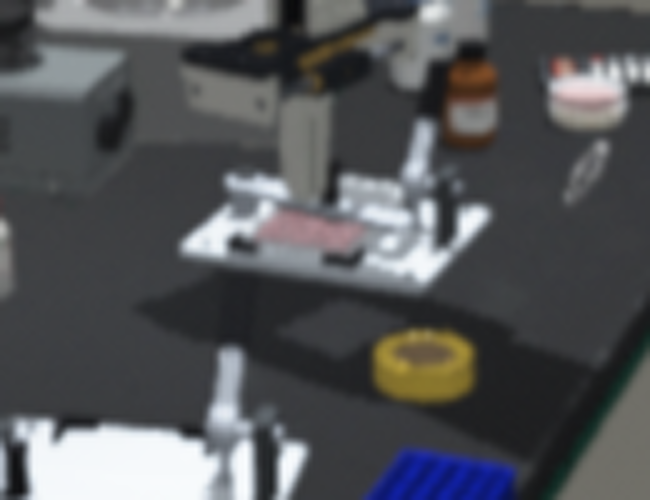

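The strap is nearly across (crop ~230,195 to 400,240), with the lever still up and clear of the gripper body. I finish the arc slowly, watching force.

```bash
python3 -m inch '[[[0.3,-0.5,0,0,0,-5,255],[0.3,-0.5,0,0,0,-5,255],[0.1,-0.2,0,0,0,-3.5,255],[0,0,0,0,0,0,255]]]'
python3 -m inch '[[[0,-0.15,0,0,0,0,255],[0,0,0,0,0,0,255]]]'
python3 -m inch '[[[0,-0.15,0,0,0,0,255],[0,0,0,0,0,0,255]]]'
cat > st.py <<'E'
from pose import *
from scipy.spatial.transform import Rotation as Ro
s=ctrl.state(); r=Ro.from_rotvec(s["tool_rot"]).as_matrix(); a=-.015
O=np.array([.5355,-.1835]); H=np.array([[np.cos(a),-np.sin(a)],[np.sin(a),np.cos(a)]])
print("tcp in holder",(s["eef_pos"][:2]-O)@H*1000,s["eef_pos"][2],"yaw y",np.degrees(np.arctan2(r[1,1],r[0,1])-a),s["force"],s["clock"])
E
python3 st.py
```

```text
clock: 8.45
eef_pos: [0.5291, -0.1555, 0.0447]
tool_rot: [-0.034, -3.141, 0.0]
force: [-0.5, 0.3, 0.6]
opening: 0.005
grip_force: 0.2
clock: 8.7
eef_pos: [0.5289, -0.157, 0.0446]
tool_rot: [-0.032, -3.141, -0.0]
force: [-1.1, 1.7, 0.6]
opening: 0.007
grip_force: 0.8
clock: 8.95
eef_pos: [0.5289, -0.1587, 0.0446]
tool_rot: [-0.031, -3.141, 0.0]
force: [-0.5, 2.3, 0.9]
opening: 0.002
grip_force: 0.6
tcp in holder [-7.012  24.6988] 0.044618138062833636 yaw y 89.73648480955774 [-0.4995  2.3069  0.8662] 8.95
```

Still only friction-level force, so I keep creeping until the stop shows.

```bash
for k in 1; do
python3 -m inch '[[[0,-0.15,0,0,0,0,255],[0,0,0,0,0,0,255]]]' | egrep 'pos|force'
python3 -m inch '[[[0,-0.15,0,0,0,0,255],[0,0,0,0,0,0,255]]]'| egrep 'pos|force'
python3 -m inch '[[[0,-0.1,0,0,0,0,255],[0,0,0,0,0,0,255]]]'| egrep 'pos|force'
done
python3 st.py
```

```text
eef_pos: [0.5288, -0.1603, 0.0446]
force: [-0.9, 1.5, -0.7]
grip_force: 0.5
eef_pos: [0.5288, -0.161, 0.0446]
force: [-1.5, 8.0, 1.1]
grip_force: 4.0
eef_pos: [0.5287, -0.1612, 0.0445]
force: [-1.2, 15.1, 3.4]
grip_force: 7.5
tcp in holder [-7.0971 22.1967] 0.044526112709963414 yaw y 89.76827903412264 [-1.2026 15.0618  3.3528] 9.7
```

The stop is reached (15 N at the post). Next I back off, rise, and move over to the lever's +y side.

```bash
python3 -m inch '[[[0,0.5,0,0,0,0,255],[0,2,0,0,0,0,255],[0,0,-4.5,0,0,0,255],[0,0,-4,0,0,0,255],[6.1,0,0,0,0,0,255]]]'
python3 -m inch '[[[0,-2,0,0,0,0,255],[0,-1.5,0.6,0,0,0,255],[0,0,0,0,0,0,255]]]'
python3 st.py
python3 - <<'E'
from pose import *
im=viewer.get_image("side"); P,_,_=cloud(im)
cv2.imwrite("pics/s3.png",cv2.resize(im["color"][130:240,300:440],None,fx=5,fy=5,interpolation=cv2.INTER_CUBIC))
S=(abs(P[:,0]-.466)<.02)&(P[:,1]<-.19)&(P[:,1]>-.26)&(P[:,2]>.085)&(P[:,2]<.15); print("lever",P[S].mean(0),P[S].min(0),P[S].max(0),S.sum())
S=(abs(P[:,0]-.55)<.09)&(abs(P[:,1]+.184)<.03)&(P[:,2]>.027)&(P[:,2]<.038); c=P[S][:,:2]; d=np.linalg.svd(c-c.mean(0))[2][0]; print("strap",c.mean(0),d,S.sum())
E
```

```text
clock: 10.32
eef_pos: [0.4704, -0.1361, 0.1327]
tool_rot: [0.028, 3.137, -0.002]
force: [-0.2, -0.1, 0.3]
opening: 0.006
grip_force: 0.0
clock: 10.7
eef_pos: [0.4677, -0.1717, 0.1228]
tool_rot: [-0.032, -3.14, -0.001]
force: [1.1, -0.1, 0.5]
opening: 0.006
grip_force: 0.0
tcp in holder [-67.9805  10.7587] 0.12282718108273419 yaw y 89.7034607470765 [ 1.0799 -0.1031  0.4542] 10.7
lever [ 0.4679 -0.2118  0.1072] [ 0.461  -0.2385  0.086 ] [ 0.4794 -0.1921  0.1324] 65
strap [ 0.535  -0.1764] [-0.9995 -0.0301] 138
```

View pics/s3.png

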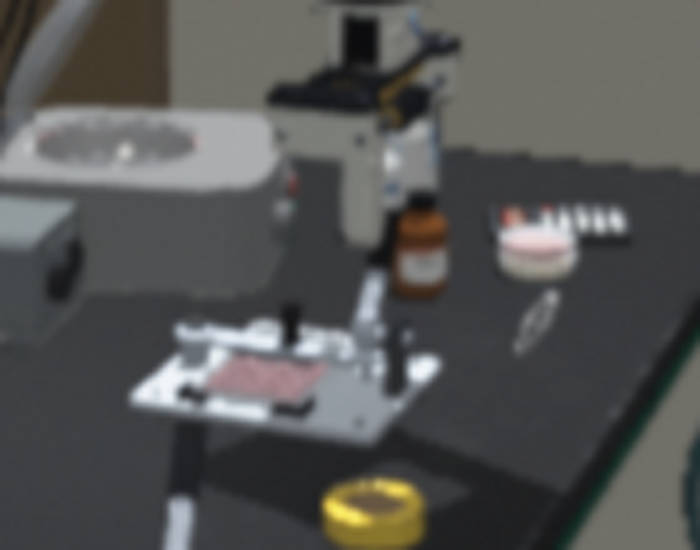

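The strap lies across the plate with its post at crop (290,325). The finger stands beside the still-raised lever, so I push the lever along its arc.

```bash
python3 -m inch '[[[0,-1.3,0.2,0,0,0,255],[0,-1.3,0.2,0,0,0,255],[0,-0.6,0.3,0,0,0,255],[0,-0.6,0.4,0,0,0,255],[0,-0.55,0.5,0,0,0,255]]]'
python3 -m inch '[[[0,-0.55,0.5,0,0,0,255],[0,-0.45,0.6,0,0,0,255],[0,-0.45,0.6,0,0,0,255],[0,-0.4,0.7,0,0,0,255],[0,-0.4,0.7,0,0,0,255]]]'
python3 st.py
```

```text
clock: 11.38
eef_pos: [0.4669, -0.2153, 0.1076]
tool_rot: [0.03, 3.141, -0.0]
force: [-0.9, 0.2, 3.2]
opening: 0.007
grip_force: 1.4
clock: 12.0
eef_pos: [0.4664, -0.2375, 0.0761]
tool_rot: [0.03, 3.141, 0.001]
force: [1.3, 3.0, 2.7]
opening: 0.004
grip_force: 1.4
tcp in holder [-68.3262 -55.0807] 0.07606377558060956 yaw y 89.7627855323011 [1.3052 3.0348 2.7302] 12.0
```

```bash
python3 -m inch '[[[0,-0.3,0.6,0,0,0,255],[0,-0.3,0.6,0,0,0,255],[0,-0.1,0.3,0,0,0,255],[0,0,0,0,0,0,255]]]' | egrep 'pos|force'
python3 -m inch '[[[0,0,0.2,0,0,0,255],[0,0,0,0,0,0,255]]]'| egrep 'pos|force'
python3 -m inch '[[[0,0,0.2,0,0,0,255],[0,0,0,0,0,0,255]]]'| egrep 'pos|force'
```

```text
eef_pos: [0.466, -0.2445, 0.0613]
force: [-0.8, -0.7, 0.3]
grip_force: 0.0
eef_pos: [0.4662, -0.2445, 0.0597]
force: [0.5, -1.4, 0.8]
grip_force: 0.3
eef_pos: [0.4664, -0.2447, 0.0585]
force: [-3.4, -0.6, 11.0]
grip_force: 5.1
```

```bash
python3 -m inch '[[[0,0,0.15,0,0,0,255],[0,0,0,0,0,0,255]]]'| egrep 'pos|force'
python3 -m inch '[[[0,0,0.15,0,0,0,255],[0,0,0,0,0,0,255],[0,0,0,0,0,0,255]]]'| egrep 'pos|force'
python3 st.py
```

```text
eef_pos: [0.4666, -0.2448, 0.0581]
force: [-8.8, 3.4, 22.7]
grip_force: 11.4
eef_pos: [0.4668, -0.2448, 0.0577]
force: [-14.7, 6.9, 36.3]
grip_force: 17.7
tcp in holder [-67.7981 -62.3591] 0.05774898953188193 yaw y 89.76537708593015 [-14.657    6.8997  36.2813] 13.625
```

The lever is hard on its stop (36 N). I retract straight up and then clear, and check.

```bash
python3 -m inch '[[[0,0,-0.5,0,0,0,255],[0,0,-4,0,0,0,255],[0,0,-5,0,0,0,255],[0,4,-5,0,0,0,255],[0,6,0,0,0,0,255]]]' | egrep 'pos|force'
python3 -m inch '[[[0,6,0,0,0,0,255],[0,6,0,0,0,0,255],[0,0,0,0,0,0,255],[0,0,0,0,0,0,255]]]' | egrep 'pos|force'
python3 - <<'E'
from pose import *
for c,(a,b,l,r) in dict(side=(160,240,300,420),top=(190,290,330,450)).items():
    im=viewer.get_image(c); P,_,_=cloud(im)
    cv2.imwrite(f"pics/{c}4.png",cv2.resize(im["color"][a:b,l:r],None,fx=5,fy=5,interpolation=cv2.INTER_CUBIC))
    S=(abs(P[:,0]-.466)<.012)&(P[:,1]<-.215)&(P[:,1]>-.30)&(P[:,2]>.03)&(P[:,2]<.15); print("lever",P[S].mean(0),P[S].min(0),P[S].max(0),S.sum())
    S=(P[:,0]>.49)&(P[:,0]<.61)&(abs(P[:,1]+.184)<.03)&(P[:,2]>.029)&(P[:,2]<.040); q=P[S][:,:2]; print("strap",q.mean(0),np.linalg.svd(q-q.mean(0))[2][0],S.sum())
    S=(abs(P[:,0]-.524)<.02)&(abs(P[:,1]+.184)<.025)&(P[:,2]>.05)&(P[:,2]<.08); print("post",P[S].mean(0),S.sum())
E
```

```text
eef_pos: [0.469, -0.1454, 0.2022]
force: [0.8, 0.1, -0.6]
grip_force: 0.0
eef_pos: [0.4704, -0.0255, 0.1983]
force: [0.4, -0.4, 0.6]
grip_force: 0.0
lever [ 0.4667 -0.2437  0.0585] [ 0.459  -0.2702  0.0529] [ 0.4773 -0.222   0.0638] 30
strap [ 0.5494 -0.1784] [-1.      0.0025] 108
post [ 0.5251 -0.1789  0.0615] 22
lever [ 0.4652 -0.2459  0.0559] [ 0.4552 -0.2732  0.0475] [ 0.4765 -0.215   0.0629] 91
strap [ 0.5489 -0.1862] [-0.9997  0.0241] 131
post [ 0.5225 -0.1845  0.0635] 26
```

View pics/side4.png

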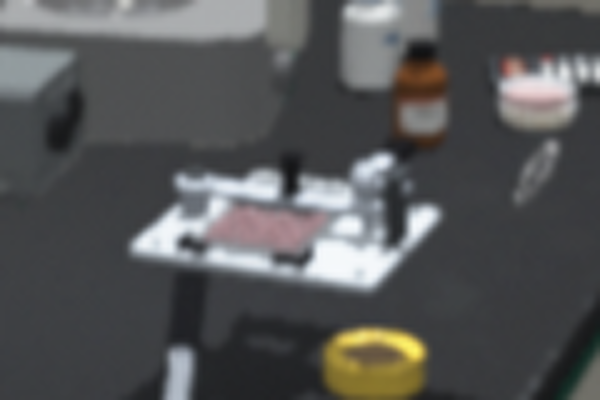

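View pics/top4.png

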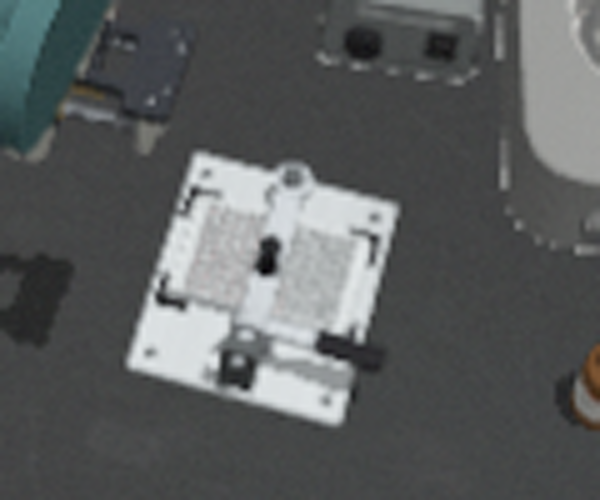

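The pictures show the strap straight across the plate (top crop 292,180 to 250,340), the lever level at crop (350,350), the plate seated between its lugs, and the gripper clear.

```bash
python3 -c "
from bench import ctrl
print(ctrl.close_job())"
```

```text
the job is handed in; nothing more can be done
None
```

I pushed the loaded holder's strap onto its stop, then pushed the cam lever fully down; the final pictures show both in place with the plate still seated, and I handed the job in (no verdict was returned).

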